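Reset a tripped breaker behind a push-push hatch

ROBOT

A 7-joint arm with a two-finger parallel gripper is mounted at the origin on a cart in front of the work surface, level with it; the furniture and walls round the work are solid. World frame = base frame: x ahead of the robot, y to its left, z up, the work surface at z = 0. Lengths are in m, angles in rad, forces in N, time in s.
With the tool pointing down it reaches from about 0.35 to 0.9 m from the base axis. Payload 19.9 kg.
Tool frame: the origin (TCP) lies between the finger pads; the fingertips stand 19 mm ahead of it and the grasp point (between the pads) is the TCP; z points along the fingers, y is the direction in which the jaws open and shut (so a half turn about z gives the same grasp; the last joint's range is limited). The gripper opens to 94 mm and grips with 3 to 60 N. Pads are 16 mm wide; open, the fingers measure 119 mm over their backs; the gripper's body (75 mm by 177 mm) begins 78 mm behind the grasp point.
Start: joints at [-1.347, 0.417, -0.01, 1.614, 0.005, 1.111, -0.053], TCP at [0.164, 0.603, 0.224] pointing down, gripper open.
Joint ranges: [-2.81, 2.81], [-0.39, 2.02], [-1.27, 1.25], [0.06, 2.57], [-1.19, 4.33], [0.19, 2], [-2.82, 2.82]. Speed limits (rad/s): [1.89, 1.89, 2.39, 2.39, 3.01, 3.01, 3.01].

INTERFACE

Orientations are given as a 3x3 rotation matrix whose columns are the frame's x, y, z axes.
In Python, from rig import robot gives the robot as it stands. Calls block until the motion is done:
- robot.move_ptp(position, orientation): joint-space move of the TCP to a pose.
- robot.move_linear(position, velocity=0.15, frame=None, threshold=None): straight line of the TCP; frame=None keeps the orientation; velocity is the mean speed in m/s. With threshold (N) it stops when the force on the tool has changed by that much, and returns True; else False.
- robot.goto_joints(angles): joint-space move.
- robot.gripper_to(opening): finger opening in m; the grip force is fixed at half the most; returns when the fingers have stopped.
- robot.pause(seconds).
- robot.ik(position, orientation): joint angles nearest the present ones, or None.
- robot.get_state(): the state.
- robot.grab_frame(name): name is "side" or "top"; returns the picture (480x640x3 uint8, red, green, blue); there is no depth.
- robot.camera_info(name): a dict with "fx", "fy", "cx", "cy" (pixels), "dist" ([k1, k2, p1, p2, k3] as OpenCV has them; the pictures are not rectified), "rvec" (rotation vector, rad) and "tvec" (3), from world to camera coordinates, as OpenCV has them. Camera axes: x right, y down, z forward; pixel columns grow to the right and rows downward; lengths in m; the calibration is good to about 2 mm. A picture is of the moment at which its call begins. camera_info takes no time and is no camera call.
A pose or a line that the arm cannot do raises robot.PlanningError and nothing moves.
- robot.sign_off(): hands the job in, once; it reports no verdict.
The state is a dict: "time": time; "qpos": joint angles; "joint_vel": joint speeds; "effort": joint torques, N m; "ee_pos": TCP position; "tool_rot": TCP orientation; "force": force on the tool from outside, world axes, zero at the start; "moment": the same for the moment, N m; "opening": finger opening in m.
Only numpy, scipy, OpenCV 4.12 (cv2) and the standard library are available. Lean on these libraries where they do the work, as an engineer would, in place of code of your own. Each camera call takes 0.05 s, during which the arm holds its last target.

TASK

A breaker of the bench power box has tripped. With the fingertips only, press the raised end of the box's rocker switch so that it tips over to off; then press the ribbed pad of the breaker hatch down to its stop just once and take the finger away so that the hatch springs open, and watch for a good second that it stays open by itself; then push the one breaker button that stands out fully home. Leave the other two breakers alone, leave the hatch open and the switch off, and neither lift nor shift the things lying around.

Things in the scene. Friction and masses are not known exactly. Their poses are not given: they have to be found in the camera images.
- power_box: Grey bench power box, 150 (x) x 204 (y) x 62 mm high, fixed to the bench; origin at the centre of its underside, x from its front to its back (towards the hatch's hinge), y to its left, z up. Seen from its front, which faces the robot's side of the bench: the hatch fills the left and middle of its deck, the rocker switch stands to the right of it.
- rocker_front_end (a point): Point to press on the black rocker switch: on the face of its front half (the end towards the box's front), 18.5 mm in front of the pivot. The rocker is 50 mm long (box x) and 26 mm wide, its top a shallow V. While the switch is on this end stands up, the point about 80 mm above the bench; tipped to off it is about 6 mm lower, that half then lies level. It snaps over by itself past half way; the push needs about 3 N, and force rises above 4 N only when it is fully over.
- rocker (a joint): Tilt of the rocker switch, rad: 0 = on (front end up), 0.36 = off (front end down). It starts on and always snaps to one of the two ends.
- hatch_pad (a point): Centre of the top of the ribbed push pad on the hatch, 69 mm above the bench while shut, 7 mm above the deck; the pad is 26 (x) x 52 (y) mm and lies 60 mm in front of the hinge line, near the hatch's front edge. Moves with the hatch.
- hatch_hinge (a point): Middle of the hatch's hinge axis, 63 mm above the bench; the axis runs along the box's y at the back edge of the hatch. The hatch is a 5 mm black plate, 81 mm from hinge line to front edge, 130 mm wide, and swings up and back.
- hatch (a joint): Opening angle of the hatch, rad: 0 = shut and latched, about 2.2 = fully open, leaning back. Push-push latch under its front edge: a press on the pad that takes it about 6 mm down to its stop (joint -0.097; 2 to 3 N at the pad, more only at the stop) releases it when the finger goes up again, and a spring then swings it open by itself in about 2 s unless something is in its way; less than about 5 mm does not release it. Pressed shut again it latches again.
- latch_follower (a joint): Pin of the push-push latch inside the box, m along the box's y: 0 = held, goes to about -0.006 when the hatch is pressed to release and returns to about 0 as it opens; it runs out to about +0.0075 only when the open hatch is pressed shut again.
- breaker_tripped: The tripped breaker: its white button, 11 mm across, stands 7 mm farther out than the others. Small round push-to-reset breaker, fixed in the floor of the well under the hatch; origin on its axis on the well's floor, 40 mm above the bench. Three alike stand in a row along the box's y, 40 mm apart, in any order, 38 mm in front of the hatch's hinge line; the well around them is 84 mm by 134 mm (27 mm from the outer breakers' axes to its end walls).
- breaker_tripped_top (a point): Centre of the top of the tripped breaker's button: 55.5 mm above the bench (6.5 mm below the deck) while out, 48.5 mm when home.
- breaker_tripped_button (a joint): Travel of the tripped breaker's button, m: 0 = out (tripped), 0.007 = home. It snaps home by itself past half way and stays; the push needs about 2.5 N, more only when it is home.
- breaker_home_1: A breaker that is in order, its button home (top 48.5 mm above the bench). Small round push-to-reset breaker, fixed in the floor of the well under the hatch; origin on its axis on the well's floor, 40 mm above the bench. Three alike stand in a row along the box's y, 40 mm apart, in any order, 38 mm in front of the hatch's hinge line; the well around them is 84 mm by 134 mm (27 mm from the outer breakers' axes to its end walls).
- breaker_home_2: A breaker that is in order, its button home (top 48.5 mm above the bench). Small round push-to-reset breaker, fixed in the floor of the well under the hatch; origin on its axis on the well's floor, 40 mm above the bench. Three alike stand in a row along the box's y, 40 mm apart, in any order, 38 mm in front of the hatch's hinge line; the well around them is 84 mm by 134 mm (27 mm from the outer breakers' axes to its end walls).
- usb_stick: Bystander: usb stick, 18 x 52 x 9 mm, lying on the deck of the power box at its front right corner; origin at the centre of its underside.
- parts_tray: Bystander: blue open parts tray, 94 x 127 x 29 mm, on the bench right of the power box; origin at the centre of its underside.
- screwdriver_red: Bystander: screwdriver, 22 x 162 x 22 mm, lying on the bench right of the parts tray and caliper; origin under its centre.
- caliper: Bystander: digital caliper, 67 x 202 x 16 mm, lying on the bench beyond the mouse pad; origin under its centre.
- part_block_3: Bystander: light metal block with two holes, 30 x 45 x 20 mm, on the bench; origin at the centre of its underside.
- part_tag_6: Bystander: flat plate, 25 x 60 x 9 mm, on the bench; origin at the centre of its underside.

How it is judged:
On the way, in this order (a step that is already met when the one before it is completed fails the run):
1. the rocker switch is off while the hatch is still shut (value of joint rocker above 0.3 rad and value of joint hatch below 0.05 rad), for 0.2 s.
2. the hatch has sprung open and stays open with the robot off it for a second, the tripped button still out (value of joint hatch above 1.9 rad and contact force between each of the arm, the fingers and hatch below 0.5 N and value of joint breaker_tripped_button below 0.002 m and value of joint rocker above 0.3 rad), for 1 s.
3. the tripped button is home (value of joint breaker_tripped_button above 0.006 m), for 0.2 s.
At the end, for the whole second after the job is handed in: Rocker off (joint over 0.3 rad), hatch open (over 1.9 rad), the tripped breaker's button home (within 1 mm) (value of joint rocker above 0.3 rad and value of joint hatch above 1.9 rad and value of joint breaker_tripped_button above 0.006 m); the robot touches nothing.
It fails at once if the hatch opened while the switch was on (value of joint hatch above 0.1 rad and value of joint rocker below 0.18 rad).
It fails at once if the hatch was pressed shut again (latch pin beyond +5 mm) (value of joint latch_follower above 0.005 m).
It fails at once if a breaker that was in order was pressed (over 1 N) (contact force between any of the arm, the fingers and breaker_home_1 above 1 N or contact force between any of the arm, the fingers and breaker_home_2 above 1 N).
It fails at once if a thing lying around was lifted, carried or shifted by more than 2 cm (distance of any of usb_stick, parts_tray, screwdriver_red, caliper, part_block_3, part_tag_6 from where it was at the start of the episode above 0.02 m).
It also fails if it takes over 64 s, if anything falls off the work surface, if the arm or the gripper's body presses on something with over 40 N, if the wrist force passes 120 N, or if a joint passes its speed limit or range.

## Working session

There is one attempt and no reset: what is moved stays moved. The work goes in short steps, each a Python script; the robot and the scene stay as the last script left them, time stands still between calls to the robot, and variables do not carry over. Pictures are saved under pics/ and viewed, and the job is handed in when it is done.

```bash
ls; mkdir -p pics
python3 - <<'E'
from rig import robot
import cv2
for n in("side","top"):
    cv2.imwrite(f"pics/{n}0.png",robot.grab_frame(n)[:,:,::-1]); print(robot.camera_info(n))
s=robot.get_state();print(s)
E
```

```text
pics
{'fx': 539.6128505345272, 'fy': 539.6128505345272, 'cx': 311.1384909025399, 'cy': 240.12305619566484, 'dist': array([-0.08575886,  0.        ,  0.        ,  0.        ,  0.        ]), 'rvec': array([ 0.49157343, -2.35256872,  1.60782487]), 'tvec': array([0.61925091, 0.13650035, 0.6867293 ])}
{'fx': 610.1288444932849, 'fy': 610.1288444932849, 'cx': 320.4998641813026, 'cy': 240.85276984255265, 'dist': array([-0.18710536,  0.        ,  0.        ,  0.        ,  0.        ]), 'rvec': array([ 2.15303434, -2.18378545,  0.09615052]), 'tvec': array([0.07427411, 0.65342595, 1.08425775])}
{'time': 0.1, 'qpos': array([-1.3465211 ,  0.41790423, -0.01029858,  1.61410719,  0.00472799,
        1.1106915 , -0.05296567]), 'joint_vel': array([ 1.45717618e-03, -1.35664628e-03,  4.77913379e-04, -4.69978386e-04,
       -6.51847615e-05,  1.14147837e-04,  3.83649868e-04]), 'effort': array([ 1.33169582e-03, -8.52583337e+01,  6.40326161e-01, -4.26693177e+01,
       -4.88634291e-02,  1.64576521e-02,  1.39097901e-04]), 'ee_pos': array([0.16409748, 0.60274719, 0.22389699]), 'tool_rot': array([[-9.64902494e-01,  2.62608350e-01, -1.76154667e-04],
       [ 2.62608385e-01,  9.64901904e-01, -1.07325989e-03],
       [-1.11875035e-04, -1.08185084e-03, -9.99999409e-01]]), 'force': array([-0.94738128,  0.04281461, -0.14008689]), 'moment': array([0.0226645 , 0.00607282, 0.00388628]), 'opening': 0.09401231543198688}
```

View pics/side0.png

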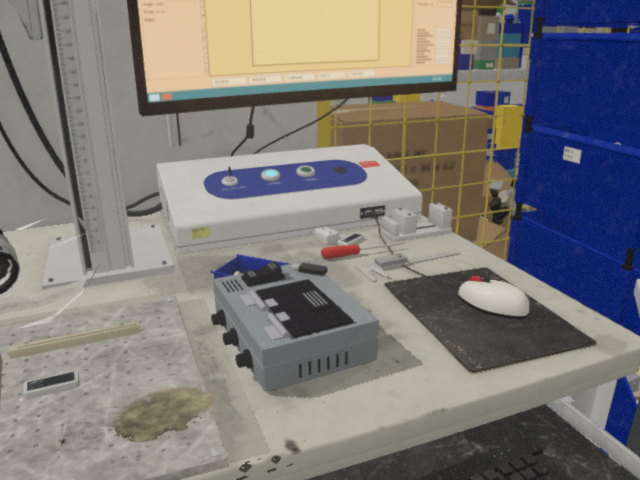

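View pics/top0.png

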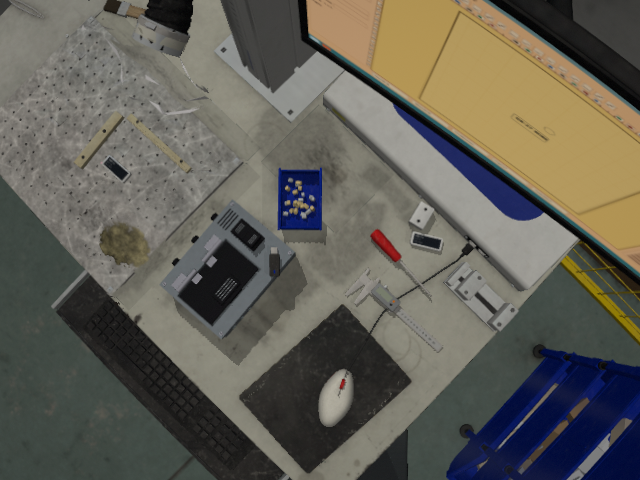

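The box is at about (230,270) in the top view and (290,320) in the side view. I'll enlarge both.

```bash
cat > h.py <<'E'
import numpy as np, cv2
from rig import robot
def cam(n):
    c=robot.camera_info(n);K=np.array([[c['fx'],0,c['cx']],[0,c['fy'],c['cy']],[0,0,1]]);return K,np.array(c['dist']),np.array(c['rvec']),np.array(c['tvec'])
def proj(n,P):
    K,d,r,t=cam(n);return cv2.projectPoints(np.array(P,float).reshape(-1,1,3),r,t,K,d)[0].reshape(-1,2)
def ray(n,uv):
    K,d,r,t=cam(n);R=cv2.Rodrigues(r)[0]
    x=cv2.undistortPoints(np.array(uv,float).reshape(-1,1,2),K,d).reshape(-1,2)
    D=np.c_[x,np.ones(len(x))]@R;return -R.T@t,D
def onz(n,uv,z):
    o,D=ray(n,uv);s=(z-o[2])/D[:,2];return o+s[:,None]*D
def crop(src,dst,x,y,w,h,f):
    im=cv2.imread(src) if isinstance(src,str) else src
    cv2.imwrite(dst,cv2.resize(im[y:y+h,x:x+w],None,fx=f,fy=f,interpolation=cv2.INTER_CUBIC))
E
python3 - <<'E'
from h import *
crop("pics/top0.png","pics/top0c.png",150,190,160,150,5 if 0 else 4)
crop("pics/side0.png","pics/side0c.png",200,240,190,150,4)
for n in("side","top"):print(n,proj(n,[[.5,0,0],[.6,0,0],[.5,.1,0],[.16,.6,.22]]).round())
E
```

```text
side [[411. 282.]
 [353. 273.]
 [394. 309.]
 [908. 534.]]
top [[357. 324.]
 [356. 271.]
 [303. 325.]
 [  0. 532.]]
```

View pics/top0c.png

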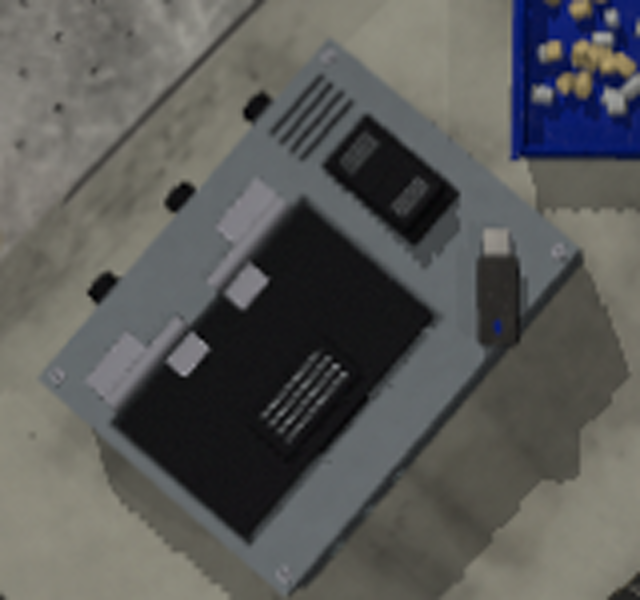

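View pics/side0c.png

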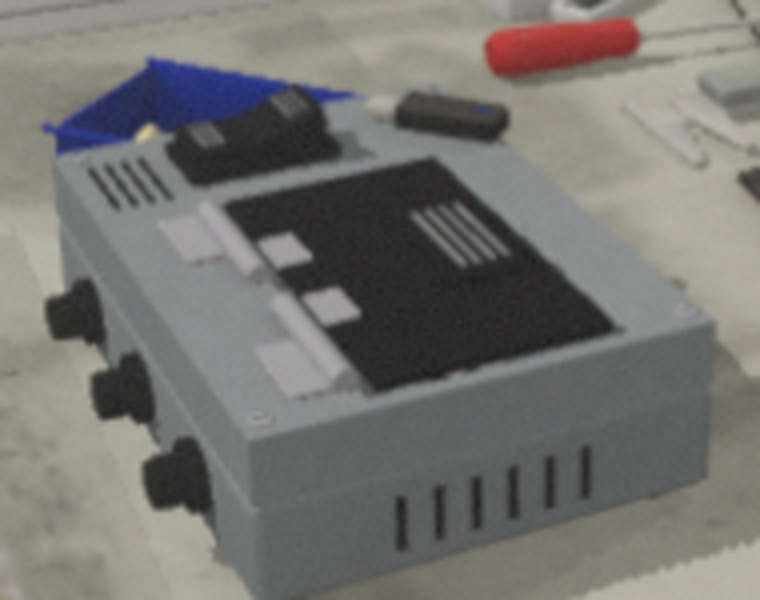

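Top-view crop, in crop pixels: the deck corners are at (335,38) back right, (582,255) front right, (285,597) front left and (40,378) back left. The rocker is at about (392,180) and the pad at about (308,398). In the side view the front end of the rocker is visibly raised, and the USB stick lies at the front right.

```bash
cat >> h.py <<'E'
def boxfit():
    c=np.array([[335,38],[582,255],[285,597],[40,378]])/4+[150,190]-0.375
    P=onz("top",c,.062)
    return P
E
python3 - <<'E'
from h import *
P=boxfit();print(P.round(4))
for i in range(4):print(np.linalg.norm(P[i]-P[(i+1)%4]).round(4))
M=np.array([[75,-102],[-75,-102],[-75,102],[75,102]])/1000
c=P[:,:2].mean(0);H=M.T@(P[:,:2]-c);U,S,Vt=np.linalg.svd(H);R=Vt.T@U.T
print('c',c,'yaw',np.degrees(np.arctan2(R[1,0],R[0,0])),'res',((P[:,:2]-c)-M@R.T).round(4))
t=lambda uv:np.array(uv)/4+[150,190]-.375
s=lambda uv:np.array(uv)/4+[200,240]-.375
# side deck corners: front-left, back-left, back-right
Ps=onz("side",s([[714,322],[250,438],[57,160]]),.062);print('side',Ps.round(4))
def loc(X):return ((X[:,:2]-c)@R).round(4)
print('loc side corners',loc(Ps))
print('pad top',onz("top",t([[308,398]]),.069),loc(onz("top",t([[308,398]]),.069)))
print('pad side',loc(onz("side",s([[461,235]]),.069)))
print('rib front top',loc(onz("top",t([[410,197]]),.080)),'side',loc(onz("side",s([[290,103]]),.080)), 'rear rib',loc(onz("top",t([[361,151]]),.074)))
print('hatch corners',loc(onz("top",t([[302,200],[437,318],[250,541],[115,422]]),.064)))
print('usb',loc(onz("top",t([[497,230],[497,345]]),.07)))
E
```

```text
[[0.7293 0.2207 0.062 ]
 [0.6298 0.1102 0.062 ]
 [0.4796 0.2437 0.062 ]
 [0.5776 0.3549 0.062 ]]
0.1487
0.201
0.1482
0.2025
c [0.6040722 0.2323853] yaw 48.38960366668598 res [[-0.0008  0.    ]
 [-0.0007  0.0016]
 [ 0.0016 -0.0003]
 [-0.     -0.0013]]
side [[0.4803 0.2444 0.062 ]
 [0.5776 0.3541 0.062 ]
 [0.7273 0.2239 0.062 ]]
loc side corners [[-0.0732  0.1005]
 [ 0.0734  0.1006]
 [ 0.0755 -0.0977]]
pad top [[0.56756942 0.23174892 0.069     ]] [[-0.0247  0.0269]]
pad side [[-0.0232  0.0283]]
rib front top [[-0.0019 -0.0698]] side [[-0.0022 -0.0696]] rear rib [[ 0.0292 -0.0708]]
hatch corners [[ 0.0366 -0.037 ]
 [-0.0441 -0.0371]
 [-0.0463  0.092 ]
 [ 0.0346  0.0928]]
usb [[-0.0392 -0.084 ]
 [-0.0727 -0.0457]]
```

The measurements agree within about 2 mm: edges 148–149 × 201–202 mm, hatch 81 × 130 mm, and the rocker ribs match in both views. Next is the rocker, with the jaws closed and lined up with box y.

```bash
cat >> h.py <<'E'
C=np.array([.6040,.2324]);YAW=np.radians(48.39)
BR=np.array([[np.cos(YAW),-np.sin(YAW)],[np.sin(YAW),np.cos(YAW)]])
def W(lx,ly,ztip): # tcp position for fingertip at local point
    p=C+BR@np.array([lx,ly]);return np.array([p[0],p[1],ztip+.019])
bx=np.r_[BR[:,0],0];by=np.r_[BR[:,1],0]
Ra=np.c_[-bx,by,[0,0,-1]];Rb=np.c_[bx,-by,[0,0,-1]]
ROCK=(-.005,-.070);PAD=(-.024,.0275)
def st(m=''):
    s=robot.get_state();print(m,'t',round(s['time'],2),'tip',(s['ee_pos']+s['tool_rot'][:,2]*.019).round(4),'F',s['force'].round(2))
E
python3 - <<'E'
from h import *
print(np.linalg.det(Ra),np.linalg.det(Rb))
for R in(Ra,Rb):print(robot.ik(W(*ROCK,.13),R))
E
```

```text
1.0 1.0
[-0.37083365  0.58337862  0.07707638  1.53767716 -0.0497226   1.02245332
  2.13482924]
[-0.78729678  0.68841743  0.71315416  1.55380078 -0.48943272  1.08456526
 -0.68063653]
```

Run:
```python
from h import *
robot.gripper_to(0.0);st('closed')
robot.move_ptp(W(*ROCK,.13),Ra);st('above')
robot.move_linear(W(*ROCK,.090),.08);st('near')
print(robot.get_state()['opening'])
cv2.imwrite("pics/side1.png",robot.grab_frame("side")[:,:,::-1]);crop("pics/side1.png","pics/side1c.png",200,190,190,150,4)
```

```text
closed t 1.52 tip [0.1642 0.603  0.2054] F [0.52 0.67 1.12]
above t 3.83 tip [0.6527 0.1833 0.1301] F [-0.1 -0.2 -1.1]
near t 4.48 tip [0.6531 0.1821 0.0899] F [ 0.38 -0.76  0.72]
0.00033227954082316804
```

View pics/side1c.png

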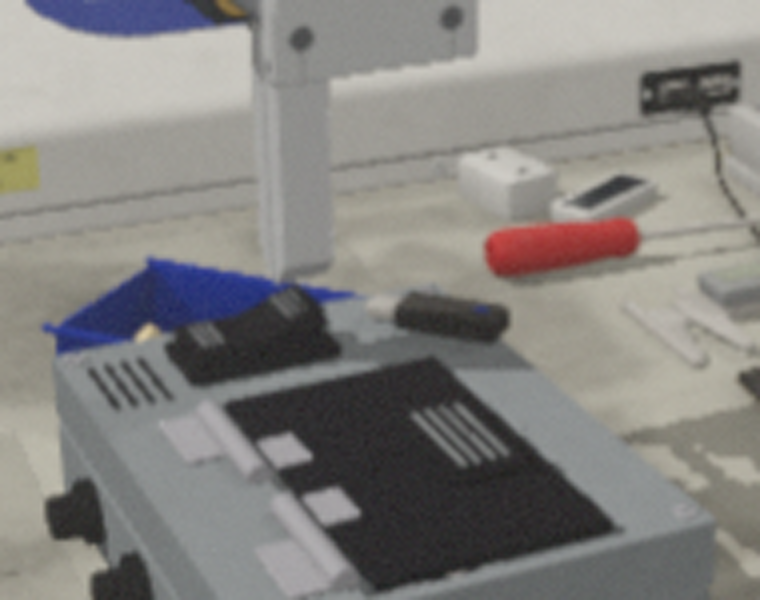

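The fingertip is straight above the rocker's front end, at crop (295,272) over (295,300). I'll press now.

Run:
```python
from h import *
print(robot.move_linear(W(*ROCK,.070),.025,threshold=7));st('pressed')
robot.move_linear(W(*ROCK,.11),.1);st('up')
for n,a in(("side",(200,190,190,150)),("top",(150,190,160,150))):
    cv2.imwrite(f"pics/{n}2.png",robot.grab_frame(n)[:,:,::-1]);crop(f"pics/{n}2.png",f"pics/{n}2c.png",*a,4)
```

```text
True
pressed t 5.17 tip [0.653  0.1821 0.0737] F [-2.42 -1.13  8.79]
up t 5.69 tip [0.6529 0.1822 0.1099] F [ 0.1   1.05 -0.37]
```

View pics/side2c.png

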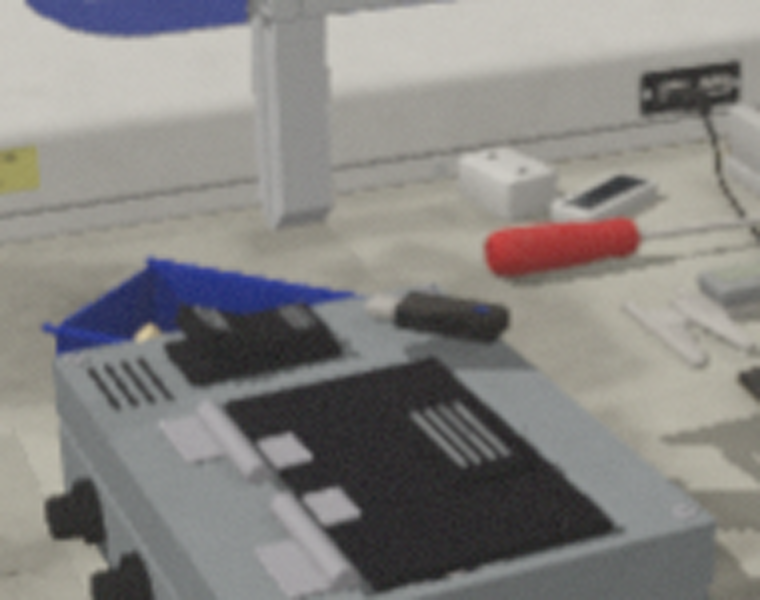

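The rocker has flipped: its rear end now stands up at crop (195,315), and the tip stopped at 73.7 mm against about 74 expected. Now the pad.

Run:
```python
from h import *
robot.move_linear(W(*PAD,.11),.15)
robot.move_linear(W(*PAD,.078),.1);st('near')
print(robot.move_linear(W(*PAD,.058),.025,threshold=8));st('pressed')
robot.move_linear(W(PAD[0],PAD[1],.085),.12);st('up')
robot.move_linear(W(-.13,.0275,.17),.3);st('away')
robot.pause(3.5)
for n,a in(("side",(200,190,190,150)),("top",(150,190,160,150))):
    cv2.imwrite(f"pics/{n}3.png",robot.grab_frame(n)[:,:,::-1]);crop(f"pics/{n}3.png",f"pics/{n}3c.png",*a,4)
st()
```

```text
near t 7.07 tip [0.5676 0.2324 0.0777] F [ 0.93 -0.38 -0.07]
True
pressed t 7.62 tip [0.5675 0.2326 0.0651] F [-0.37  0.23  3.35]
up t 7.94 tip [0.5678 0.2329 0.0853] F [-1.02 -0.02 -0.12]
away t 8.54 tip [0.4971 0.1536 0.1698] F [-0.6  -0.8  -0.31]
 t 12.14 tip [0.4971 0.1534 0.17  ] F [-0.04 -0.09  0.38]
```

View pics/side3c.png

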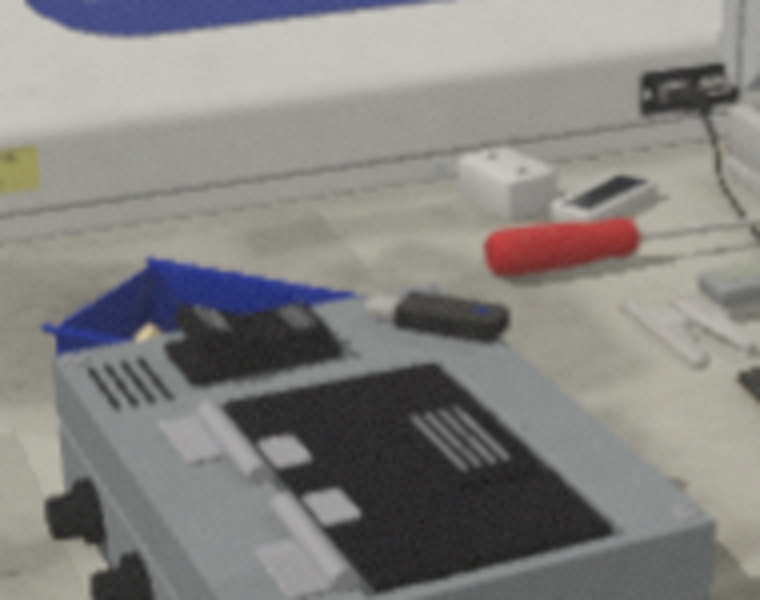

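View pics/top3c.png

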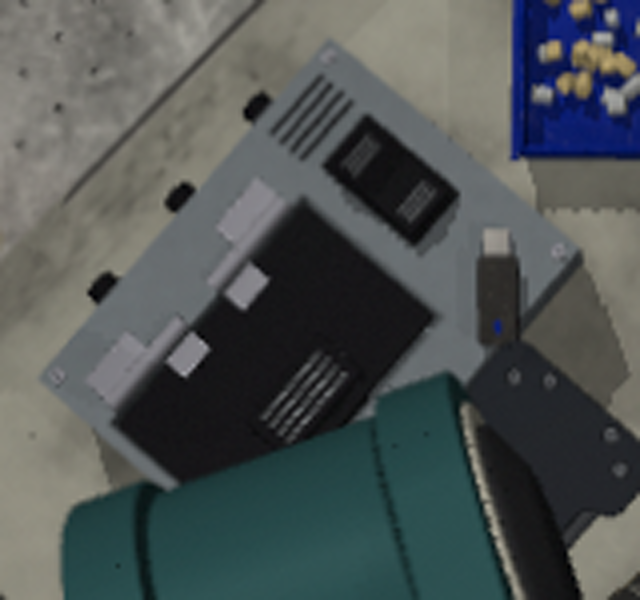

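The hatch is still shut. The force threshold tripped early, at 65.1 mm (about 4 mm of travel), which is too little to release it. I'll press again with a check that tells a force spike from the real stop.

Run:
```python
from h import *
robot.move_linear(W(*PAD,.085),.25)
robot.move_linear(W(*PAD,.072),.06);st('near')
for k in range(5):
    r=robot.move_linear(W(*PAD,.060),.02,threshold=10)
    F=[]
    for i in range(4): robot.pause(.03);F.append(robot.get_state()['force'][2])
    st(f'press {r} {np.mean(F):.2f}')
    z=robot.get_state()['ee_pos'][2]-.019
    if np.mean(F)>5 and z<.0645 or z<.0615: break
robot.move_linear(W(PAD[0],PAD[1],.085),.12);st('up')
robot.move_linear(W(-.13,.0275,.17),.3);st('away')
robot.pause(3)
for n,a in(("side",(200,190,190,150)),("top",(150,190,160,150))):
    cv2.imwrite(f"pics/{n}4.png",robot.grab_frame(n)[:,:,::-1]);crop(f"pics/{n}4.png",f"pics/{n}4c.png",*a,4)
st()
```

```text
near t 13.2 tip [0.5672 0.2324 0.072 ] F [ 0.21 -0.66 -0.25]
press True 11.78 t 13.82 tip [0.5677 0.2328 0.0632] F [-3.4  -0.72 11.99]
up t 14.16 tip [0.5677 0.2328 0.0852] F [ 0.05 -0.07 -0.39]
away t 14.76 tip [0.4971 0.1536 0.1698] F [-0.16  0.52 -0.05]
 t 17.86 tip [0.4971 0.1534 0.17  ] F [0.18 0.31 0.12]
```

View pics/side4c.png

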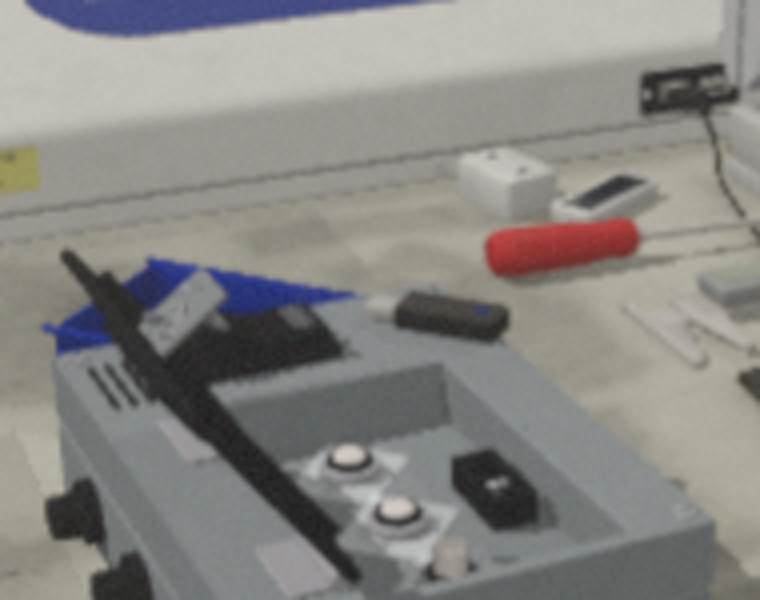

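View pics/top4c.png

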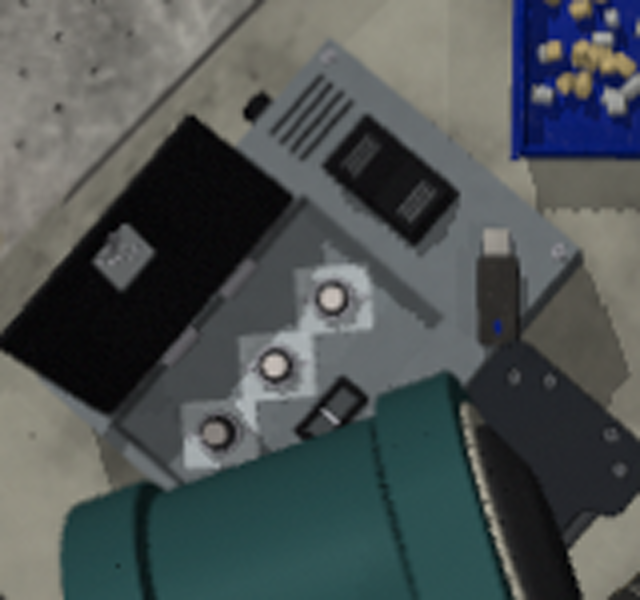

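The hatch stands open. The leftmost breaker's button, side crop (453,550) and top crop (217,433), clearly stands taller than the other two. I'll check its position and height.

Run:
```python
from h import *
t=lambda uv:np.array(uv)/4+[150,190]-.375
s=lambda uv:np.array(uv)/4+[200,190]-.375
loc=lambda X:((X[:,:2]-C)@BR).round(4)
T=[[332,297],[274,366],[217,433]];S=[[350,457],[397,510],[453,545]]
for z in(.0485,.0555):print(z,loc(onz("top",t(T),z)).tolist(),loc(onz("side",s(S),z)).tolist())
print(loc(onz("top",t([[346,380],[365,398],[300,432],[318,445]]),.055)).tolist())
```

```text
0.0485 [[-0.0, -0.0126], [-0.0007, 0.0281], [-0.0011, 0.0679]] [[0.0003, -0.0097], [0.0002, 0.0299], [-0.0068, 0.0575]]
0.0555 [[-0.0011, -0.013], [-0.0018, 0.0274], [-0.0022, 0.067]] [[0.005, 0.0027], [0.0049, 0.0415], [-0.0019, 0.0685]]
[[-0.0304, 0.0108], [-0.0422, 0.0112], [-0.0301, 0.0419], [-0.0401, 0.0409]]
```

Both views put the tripped button at box-local (-0.002, 0.0675) when taken at 55.5 mm height. The other two agree at 48.5 mm. Pressing it.

Run:
```python
from h import *
B=(-.002,.0675)
robot.move_linear(W(*B,.17),.2)
robot.move_linear(W(*B,.075),.12)
robot.move_linear(W(*B,.059),.06);st('near')
for k in range(5):
    r=robot.move_linear(W(*B,.045),.02,threshold=9)
    F=[]
    for i in range(4): robot.pause(.03);F.append(robot.get_state()['force'][2])
    st(f'press {r} {np.mean(F):.2f}')
    z=robot.get_state()['ee_pos'][2]-.019
    if np.mean(F)>5 and z<.0495 or z<.0465: break
robot.pause(.2)
robot.move_linear(W(*B,.12),.12);st('up')
robot.move_linear(W(-.14,.0675,.19),.25);st('away')
robot.pause(.3)
for n,a in(("side",(200,190,190,150)),("top",(150,190,160,150))):
    cv2.imwrite(f"pics/{n}5.png",robot.grab_frame(n)[:,:,::-1]);crop(f"pics/{n}5.png",f"pics/{n}5c.png",*a,4)
st()
```

```text
near t 20.03 tip [0.552  0.2756 0.0586] F [-0.04 -0.47 -0.43]
press True 13.08 t 20.73 tip [0.5523 0.2758 0.0481] F [-3.69 -1.53 12.75]
up t 21.68 tip [0.5517 0.2755 0.1192] F [-0.61 -0.16 -0.29]
away t 22.45 tip [0.4609 0.1733 0.1895] F [-0.4  -0.32 -0.65]
 t 22.85 tip [0.4606 0.1727 0.1896] F [ 0.35 -0.6  -0.19]
```

View pics/side5c.png

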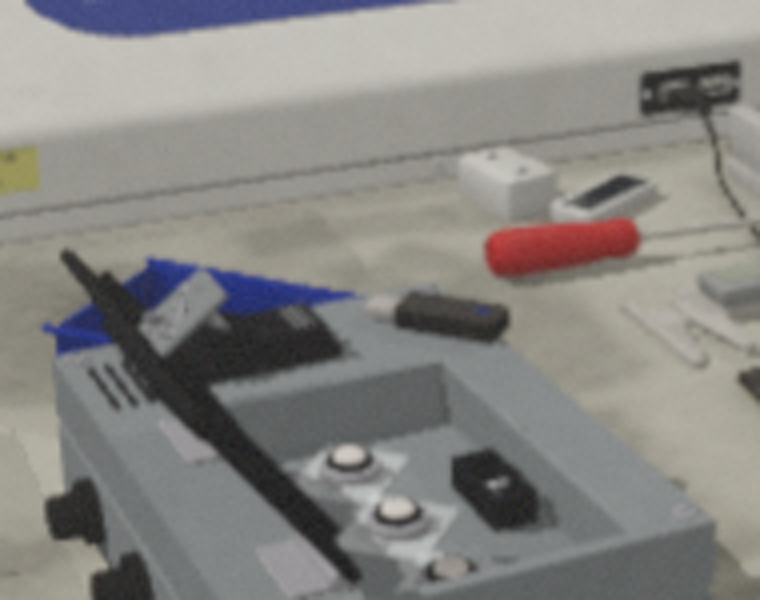

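View pics/top5c.png

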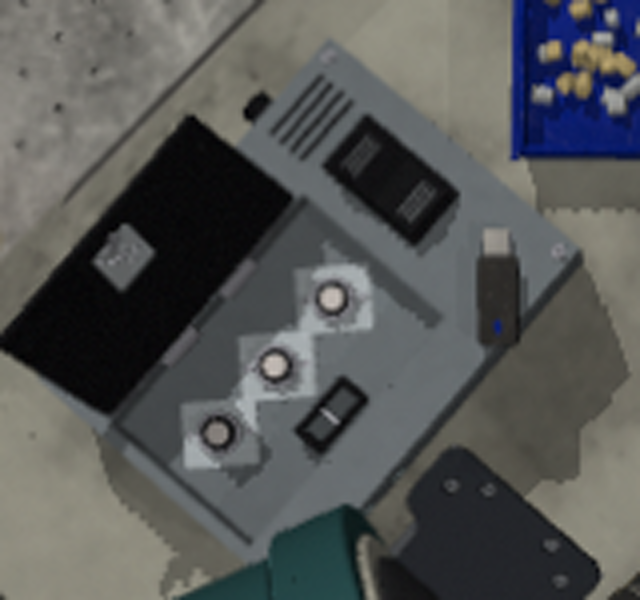

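The pictures show the third button home, now level with the others at side crop (450,568). The hatch is open, the rocker is off, and the USB stick hasn't moved. Handing in.

```bash
python3 -c "
from rig import robot
robot.sign_off()"
```

```text
the job is handed in; nothing more can be done
```

The switch is off, the hatch is open and the tripped breaker is pushed home. I handed the job in at about 23 s of the 64 s allowed. There was one slip against the brief: the hatch pad was pressed twice instead of just once.

- **Rocker:** I pressed the front end once. The fingertip stopped at 73.7 mm (about 74 expected), and the picture shows the switch tipped to off.
- **Hatch:** The first press stopped early on a brief force spike, about 4 mm down, and did not release the latch; the picture still showed the hatch shut. The second press reached the stop at 63.2 mm with about 12 N, and the hatch sprang open. It was open in the picture about 3 s after the arm had backed away, and in the same position in the last one.
- **Breaker:** The tripped one was the leftmost. I pushed it home: the fingertip stopped at 48.1 mm (48.5 expected) with about 13 N, and its button now looks level with the other two.
- **Last check:** The final pictures show the rocker off, the hatch open and the USB stick where it was. The other two breakers look unchanged. I did not measure the other loose things, but the arm stayed clear of them. The arm had moved clear and the tool force was near zero.

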